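# Stack the upper sample frame and swing the lamp over it

## Task

Set up the sample stack for its light exposure: pick up the loose yellow frame by its black handle and stack it on the blue frame, lowering it until all four posts are fully home in the corner sockets before you let go. Then swing the lamp arm round so that the lamp head is centred over the stacked frame, and let go of everything. Leave the bottle, the jar and the tub where they stand.

Things in the scene. Friction and masses are not known exactly. Their poses are not given: they have to be found in the camera images.
- tier: Loose yellow and aluminium frame, 0.3 to 0.65 kg, 175 x 125 mm, on four round posts. Origin: centre of its underside, level with the post feet; x long axis (half-turn symmetric), z up. Posts at x +-75, y +-50 mm, 15 mm diameter, z 0 to 80 mm, lowest 8 mm tapering to 9 mm. Deck and rails z 53 to 65 mm; amber dishes fixed on it reach z 71 mm.
- handle (a point): Centre of the black handle bar over the middle of the loose frame, 115 mm above its post feet. The bar is 104 mm long along the frame's x, 14 mm wide (y), 14 mm high; two thin uprights carry it 45 mm either side of its middle, leaving 37 mm free beneath it. Grip it across its width from above.
- base: Blue lower frame screwed to the bench. Origin: centre of its underside; x long axis, z up. Corner legs 27 mm square at x +-75, y +-50 mm, 78 mm high, each with an open square socket 19 x 19 mm in its top, 28 mm deep, floor at z 50 mm. With the posts home, the loose frame's origin is 50 mm above this one, x axes parallel (either way round).
- lamp: Fixed bench lamp: grey foot 100 mm in diameter, 14 mm high, upright steel pole 18 mm in diameter. Origin: underside of the foot on the pole axis, which is the arm's swing axis. It stands 180 to 183 mm from the blue frame's centre, on the side away from the robot. Highest point of the whole lamp: 254 mm above the bench.
- lamp_arm (a joint): Swing of the lamp arm about the pole, rad, -0.8 to 1.7. At 0 the arm points along the lamp's own -x; growing values turn it counter-clockwise seen from above, towards the robot's right, where it starts. Held by friction (0.22 N m): stays where it is left, is pushed sideways with about 2 N at 110 mm from the pole.
- lamp_head (a point): Centre of the round white lamp head, 180 mm from the pole axis, 237.5 mm above the bench; head 90 mm in diameter, z 222 to 252 mm. Aluminium arm bar from pole to head: 14 mm wide, z 231.5 to 243.5 mm, free to push 20 to 130 mm from the pole axis. The head passes clear above the stacked frame, whose handle top is then 172 mm above the bench.
- reagent: Loose clear bottle with an orange cap, 72 mm in diameter, 150 mm high; origin at the centre of its underside. Leave alone.
- jar: Loose white jar, 68 mm in diameter, 75 mm high; origin at the centre of its underside. Leave alone.
- tub: Loose open blue tub, 160 x 110 x 60 mm; origin at the centre of its underside. Leave alone.
There are look-alikes about, which are no part of the job. Of the things that look like the base, take the one that is farthest to the robot's right at the start.

How it is judged:
By the outcome, as a careful person would: the job done as asked, in the order asked, and still so for the second after the job is handed in, with the robot touching nothing.
It also fails if it takes over 62 s, if anything falls off the work surface, if the arm or the gripper's body presses on something with over 40 N, if the wrist force passes 120 N, or if a joint passes its speed limit or range.

## Robot

A 7-joint arm with a two-finger parallel gripper is mounted at the origin on the work surface. World frame = base frame: x ahead of the robot, y to its left, z up, the work surface at z = 0. Lengths are in m, angles in rad, forces in N, time in s.
With the tool pointing down it reaches from about 0.425 to 1.025 m from the base axis. Payload 9.4 kg.
Tool frame: the origin (TCP) lies on the centre line of the jaws, within the pads' length; the fingertips stand 22 mm ahead of it and the grasp point (between the pads) lies 3 mm ahead of it (robot.tip_extent is the distance from the TCP to the fingertips, in m); z points along the fingers, x is the direction in which the jaws open and shut, and the axes are right-handed (so a half turn about z gives the same grasp; the last joint's range is limited). The gripper opens to 93 mm and grips with 3 to 60 N. Pads are 15 mm wide; open, the fingers measure 128 mm over their backs; the gripper's body (75 mm by 188 mm) begins 65 mm behind the grasp point.
Start: joints at [-0.077, 0.599, -0.003, 1.599, 0.002, 0.943, -0.08], TCP at [0.725, -0, 0.241] pointing down, gripper open.
Joint ranges: [-2.57, 2.57], [-0.35, 1.97], [-1.29, 1.29], [0.11, 2.56], [-1.05, 4.19], [0.11, 1.86], [-2.63, 2.63]. Speed limits (rad/s): [2.22, 2.22, 3.01, 3.01, 3.14, 3.14, 3.14].

## Interface

Orientations are given as a unit quaternion [x, y, z, w].
In Python, from cell import robot gives the robot as it stands.
- The arm moves only by the shell command python3 -m creep 'ROWS' [FORCE]. ROWS is JSON, a list of rows, each an object of numbers: "claw": the finger opening in cm, from 0 to 9.3; "x", "y", "z": the shift along the tool's x, y, z in cm; "ax", "ay", "az": the turn, a rotation vector about the tool's x, y, z in degrees. A call has exactly 10 rows; each row is the pose to reach, as a shift and turn from the pose commanded when the call began, along the tool's axes at that moment; what a row does not reach only later rows make up. A row lasts 1/8 s, in which the tool goes at most 62.5 mm and 10.7 degrees, less where a joint would pass 70% of its speed; a pose out of reach is approached as far as the arm can. A call with a gripper value outside its range is refused whole. The fingers move at their own pace and stop on an object; FORCE is the grip in N (left out, the last holds). Time passes only in rows, so rows that repeat a pose let the fingers close, or fill a call up. It gives the time, the measured TCP pose, the force and the opening at its end, in the units of the state.
- robot.get_state(): the state, without advancing time (a new reading comes with each control period).
- robot.camera(name): name is "scene" or "side" or "wrist"; returns a dict with "img" (480x640x3 uint8, blue, green, red), "fx", "fy", "cx", "cy" (pixels), "D" ([k1, k2, p1, p2, k3] as OpenCV has them; the pictures are not rectified), "R" (3x3) and "t" (3): a world point X has camera coordinates R X + t. Camera axes: x right, y down, z forward; pixel columns grow to the right and rows downward; lengths in m; the calibration is good to about 2 mm. A picture is of the moment at which its call begins. There is no depth.
- robot.job_done(): hands the job in, once; it reports no verdict.
Trained networks look in the newest picture that a camera, given by its name, has taken for a name from the list of things; names that differ only in an ending like _2 or _b are one class to them, and where a whole thing is asked for, a point or a joint stands for the part that bears it (a point fixed in the world has none). Each returns a list of dicts, best first, with "p" (0 to 1); they miss things now and then, are a little off and sometimes report something else, mostly with a low value. They report only what shows in the picture. A call takes as long as a camera call. They do not tell look-alikes from the thing itself.
- robot.find_in(query, camera): "position" ([row, column] in pixels, amid what is visible of it).
- robot.regions_of(query, camera): "pixels" (480x640 bool, what is visible of it) and "position" ([row, column] in pixels, amid what is visible of it).
The state is a dict: "time_s": time; "joint_positions": joint angles; "joint_velocities": joint speeds; "tau": joint torques, N m; "eef_pos": TCP position; "ee_rot": TCP orientation; "force": force on the tool from outside, world axes, zero at the start; "wrist_torque": the same for the moment, N m; "opening": opening from 0.0 (shut) to 1.0 (fully open).
Only numpy, scipy, OpenCV 4.12 (cv2) and the standard library are available. Lean on these libraries where they do the work, as an engineer would, in place of code of your own. Each camera call takes 0.05 s, during which the arm holds its last target.

## Working session

There is one attempt and no reset: what is moved stays moved. The work goes in short steps, Python scripts to look and compute and a shell command to move; the robot and the scene stay as the last step left them, time stands still between calls to the robot, and variables do not carry over. Pictures are saved under pics/ and viewed, and the job is handed in when it is done.

```bash
ls; mkdir -p pics; python3 - <<'E'
from cell import robot
import cv2,json
for n in ("scene","side","wrist"):
    c=robot.camera(n); cv2.imwrite(f"pics/{n}0.png",c["img"])
    print(n,c["fx"],c["fy"],c["cx"],c["cy"],c["D"],c["R"],c["t"])
    for q in ("tier","handle","base","lamp","lamp_head","reagent","jar","tub"):
        print(q,[(round(d["p"],2),[round(v) for v in d["position"]]) for d in robot.find_in(q,n)])
print(robot.get_state())
E
```

```text
pics
scene 512.8689931899972 512.8689931899972 309.0858416824557 241.50729412521733 [-0.06946066  0.          0.          0.          0.        ] [[ 0.48025679  0.8769029  -0.01986758]
 [ 0.61971605 -0.3552577  -0.69981711]
 [-0.62072976  0.32377966 -0.71404572]] [-0.18503954 -0.14782836  1.66009991]
tier [(0.69, [230, 375])]
handle [(0.86, [234, 370]), (0.18, [324, 220])]
base [(0.91, [286, 334]), (0.6, [181, 358])]
lamp [(0.59, [276, 348])]
lamp_head [(0.56, [271, 296])]
reagent [(0.68, [293, 449])]
jar []
tub [(0.64, [382, 220])]
side 612.0289497565825 612.0289497565825 308.5351171050591 245.3430250184723 [-0.17887534  0.          0.          0.          0.        ] [[ 9.26136523e-01 -3.77188169e-01 -4.75397566e-04]
 [-2.41029728e-01 -5.90846760e-01 -7.69938164e-01]
 [ 2.90130679e-01  7.13182439e-01 -6.38118326e-01]] [-0.40658617  0.22862097  1.53455977]
tier [(0.63, [224, 270]), (0.55, [239, 365])]
handle [(0.66, [223, 268])]
base [(0.82, [275, 311]), (0.68, [240, 366]), (0.67, [229, 198])]
lamp [(0.89, [248, 366])]
lamp_head [(0.56, [240, 366])]
reagent [(0.74, [206, 345]), (0.4
[... 600 characters left out ...]
07668565,  0.59931498, -0.00252675,  1.59938947,  0.00178528,
        0.94289358, -0.07978287]), 'joint_velocities': array([ 6.43595859e-05, -3.43887197e-04, -1.85073938e-04,  1.66351556e-03,
        1.43241729e-03, -6.59701449e-04,  2.94028638e-05]), 'tau': array([-1.65695437e-03, -7.64831328e+01,  1.49561953e+00, -2.52699512e+01,
       -5.23950462e-02,  1.06146772e-02, -2.41030602e-05]), 'eef_pos': array([7.25005864e-01, 3.88510679e-06, 2.40610281e-01]), 'ee_rot': array([ 1.00000000e+00,  1.89699397e-05, -7.93495324e-07,  9.82945670e-06]), 'force': array([-0.37143026,  0.49751729,  1.02702479]), 'wrist_torque': array([-0.07186217,  0.08744554,  0.00705724]), 'opening': 0.9986887129810441}
```

View pics/scene0.png

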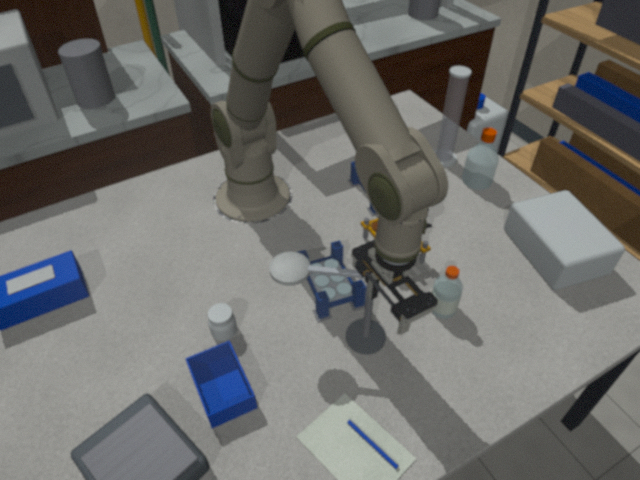

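View pics/side0.png

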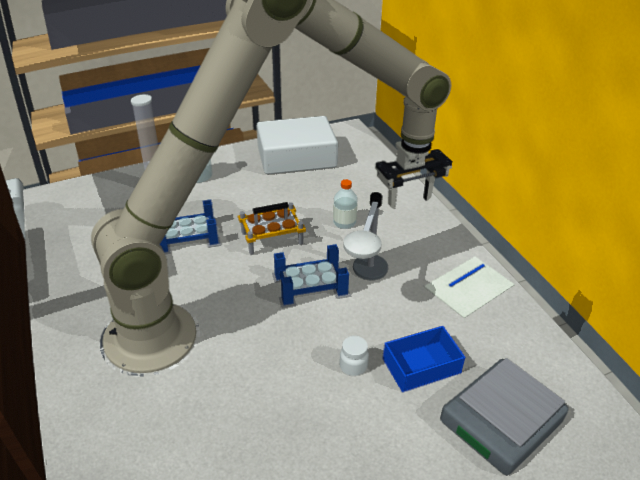

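View pics/wrist0.png

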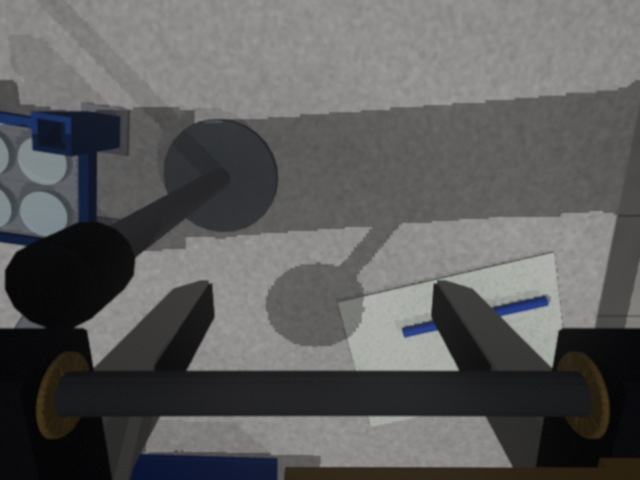

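```bash
cat > h.py <<'E'
import numpy as np,cv2
from cell import robot
def K(c): return np.array([[c["fx"],0,c["cx"]],[0,c["fy"],c["cy"]],[0,0,1.]])
def proj(c,X):
    X=np.atleast_2d(np.asarray(X,float)); r,_=cv2.Rodrigues(np.asarray(c["R"]))
    p,_=cv2.projectPoints(X,r,np.asarray(c["t"],float),K(c),np.asarray(c["D"],float)); return p[:,0]
def onz(c,col,row,z):
    u=cv2.undistortPoints(np.array([[[col,row]]],float),K(c),np.asarray(c["D"],float))[0,0]
    R=np.asarray(c["R"]);d=R.T@np.array([u[0],u[1],1]);o=-R.T@np.asarray(c["t"])
    return o+d*(z-o[2])/d[2]
def zoom(img,r0,r1,c0,c1,s,name): cv2.imwrite(name,cv2.resize(img[r0:r1,c0:c1],None,fx=s,fy=s,interpolation=cv2.INTER_CUBIC))
E
python3 - <<'E'
from h import *
c=robot.camera("side")
for n,(r,col),z in [("tier",(224,270),.065),("base",(275,311),.06),("base2",(229,198),.06),("lampfoot",(266,371),.01),("head",(243,362),.237),("bottle",(206,345),.07),("jar",(357,350),.04),("tub",(357,422),.03)]:
    print(n,onz(c,col,r,z).round(3))
zoom(c["img"],180,310,220,400,4.4,"pics/side_crop.png")
E
```

```text
tier [0.415 0.238 0.065]
base [ 0.444 -0.005  0.06 ]
base2 [0.214 0.302 0.06 ]
lampfoot [0.636 0.016 0.01 ]
head [ 0.524 -0.126  0.237]
bottle [0.652 0.231 0.07 ]
jar [ 0.428 -0.285  0.04 ]
tub [ 0.591 -0.344  0.03 ]
```

View pics/side_crop.png

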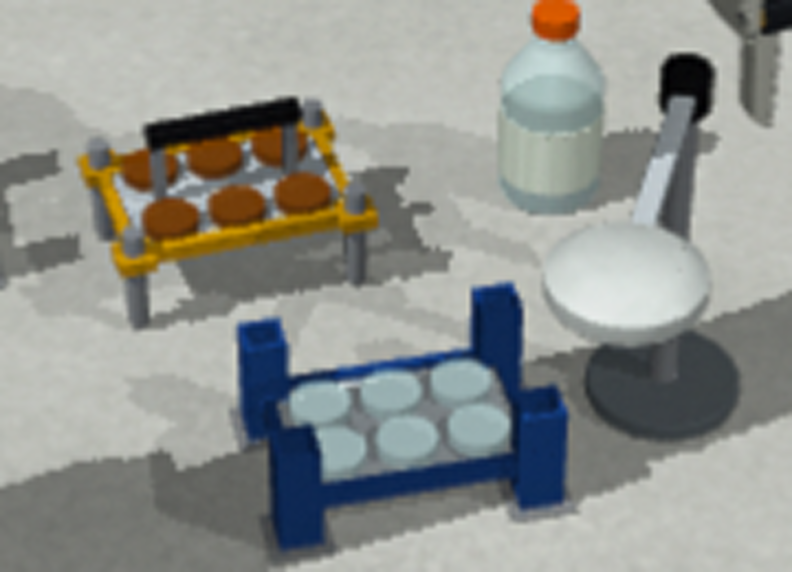

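```bash
cat >> h.py <<'E'
from scipy.optimize import least_squares
def fit(obs,x0):
    """obs: list of (cam, local xyz pts, pixel (col,row)); planar pose x,y,yaw"""
    def W(q,P): 
        s,c=np.sin(q[2]),np.cos(q[2]); P=np.asarray(P,float)
        return np.c_[q[0]+c*P[:,0]-s*P[:,1], q[1]+s*P[:,0]+c*P[:,1], P[:,2]]
    f=lambda q: np.concatenate([(proj(c,W(q,P))-np.asarray(uv)).ravel() for c,P,uv in obs])
    r=least_squares(f,x0,loss="soft_l1"); return r.x, r.fun.reshape(-1,2)
E
python3 - <<'E'
from h import *
c=robot.camera("side")
f=lambda L:[(220+x/4.4,180+y/4.4) for x,y in L]
# tier: post tops z .08
post=f([(97,146),(311,108),(134,240),(357,192)])
for p in post: print(onz(c,*p,.08).round(3))
P=[(-.075,.05,.08),(.075,.05,.08),(-.075,-.05,.08),(.075,-.05,.08)]
q,r=fit([(c,P,post)],[.415,.238,0]);print("tier",q.round(4),r.round(1).tolist())
leg=f([(262,333),(496,297),(296,440),(541,400)])
P=[(a,b,.078) for a,b,_ in P]
q,r=fit([(c,P,leg)],[.444,0,0]);print("base",q.round(4),r.round(1).tolist())
foot=f([(662,381)])[0];print("foot",onz(c,*foot,.014).round(3))
hd=f([(627,275)])[0];print("head",onz(c,*hd,.245).round(3)); 
cap=f([(687,88)])[0];print("pole top",onz(c,*cap,.245).round(3))
E
```

```text
[0.35 0.3  0.08]
[0.498 0.286 0.08 ]
[0.342 0.195 0.08 ]
[0.492 0.187 0.08 ]
tier [ 0.4204  0.2421 -0.0655] [[0.1, 0.7], [0.1, -0.2], [-0.0, -0.5], [-0.1, 0.1]]
base [ 0.4535  0.0197 -0.1485] [[-0.1, -0.0], [0.2, -0.2], [-0.1, 0.2], [0.1, 0.0]]
foot [0.631 0.01  0.014]
head [ 0.521 -0.134  0.245]
pole top [0.63  0.008 0.245]
```

The real base is at side (row 275, col 311), the farthest right of the two. Its look-alike is at side (229,198). The only yellow frame is at side (224,270), and the lamp-head false hits are at (240,366). I checked this choice in the crop. Next I'll rise clear of the lamp, then move over the loose frame.

```bash
python3 -m creep '[{"z":-4},{"z":-8,"az":-8},{"z":-8,"x":-4,"y":-3,"az":-18},{"z":-8,"x":-9,"y":-7,"az":-28},{"z":-8,"x":-14,"y":-11,"az":-38},{"z":-8,"x":-19,"y":-15,"az":-48},{"z":-8,"x":-24,"y":-19,"az":-58},{"z":-8,"x":-28,"y":-22,"az":-68},{"z":-8,"x":-30.5,"y":-24.2,"az":-78},{"z":-8,"x":-30.5,"y":-24.2,"az":-86.2}]'
python3 -m creep '[{"z":0},{"z":0},{"z":0},{"z":0},{"z":0},{"z":0},{"z":0},{"z":0},{"z":0},{"z":0}]' ; python3 - <<'E'
from h import *
for n in ("wrist","scene"):
    c=robot.camera(n); cv2.imwrite(f"pics/{n}1.png",c["img"])
print(robot.get_state()["ee_rot"])
E
```

```text
[9.99999999e-01 5.95022488e-06 3.07625921e-05 2.00384993e-05]schema error: expected keys claw, x, y, z, ax, ay, az
schema error: expected keys claw, x, y, z, ax, ay, az
```

View pics/wrist1.png

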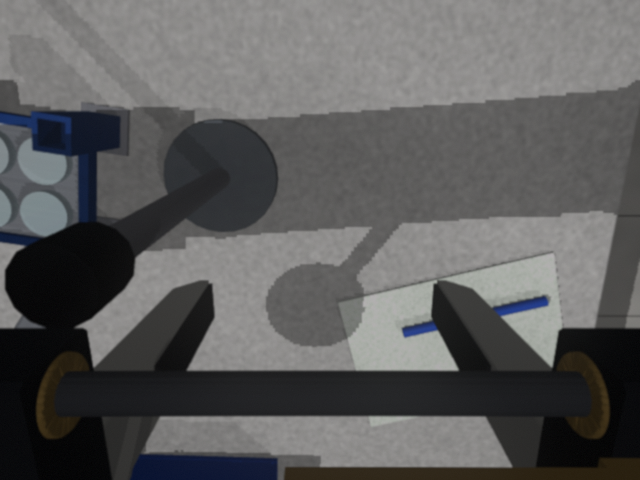

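View pics/scene1.png

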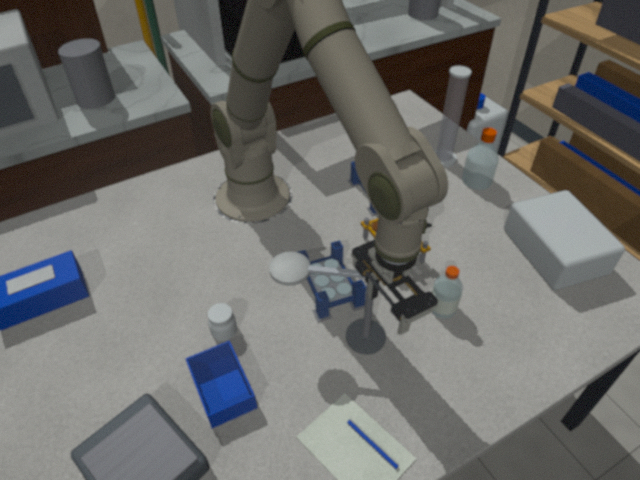

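The call was refused because every key is required in each row, so nothing moved. I'll resend it with full rows.

```bash
python3 -m creep '[{"claw":9.3,"x":0,"y":0,"z":-4,"ax":0,"ay":0,"az":0},{"claw":9.3,"x":0,"y":0,"z":-8,"ax":0,"ay":0,"az":-8},{"claw":9.3,"x":-4,"y":-3,"z":-8,"ax":0,"ay":0,"az":-18},{"claw":9.3,"x":-9,"y":-7,"z":-8,"ax":0,"ay":0,"az":-28},{"claw":9.3,"x":-14,"y":-11,"z":-8,"ax":0,"ay":0,"az":-38},{"claw":9.3,"x":-19,"y":-15,"z":-8,"ax":0,"ay":0,"az":-48},{"claw":9.3,"x":-24,"y":-19,"z":-8,"ax":0,"ay":0,"az":-58},{"claw":9.3,"x":-28,"y":-22,"z":-8,"ax":0,"ay":0,"az":-68},{"claw":9.3,"x":-30.5,"y":-24.2,"z":-8,"ax":0,"ay":0,"az":-78},{"claw":9.3,"x":-30.5,"y":-24.2,"z":-8,"ax":0,"ay":0,"az":-86.2}]' 40; python3 - <<'E'
from h import *
for n in ("wrist","scene"):
    c=robot.camera(n); cv2.imwrite(f"pics/{n}2.png",c["img"])
s=robot.get_state();print(s["time_s"],s["eef_pos"],s["ee_rot"],s["joint_positions"].round(2))
E
```

```text
time_s: 2.8
eef_pos: [0.418, 0.2439, 0.3212]
ee_rot: [0.727, 0.687, 0.0, 0.0]
force: [1.3, -0.5, -0.4]
opening: 1.003
2.9 [0.41970453 0.24228448 0.32091446] [7.29254751e-01 6.84242217e-01 2.67557652e-04 1.55811672e-04] [-0.26  0.24 -0.47  2.02  0.14  0.91  0.71]
```

View pics/wrist2.png

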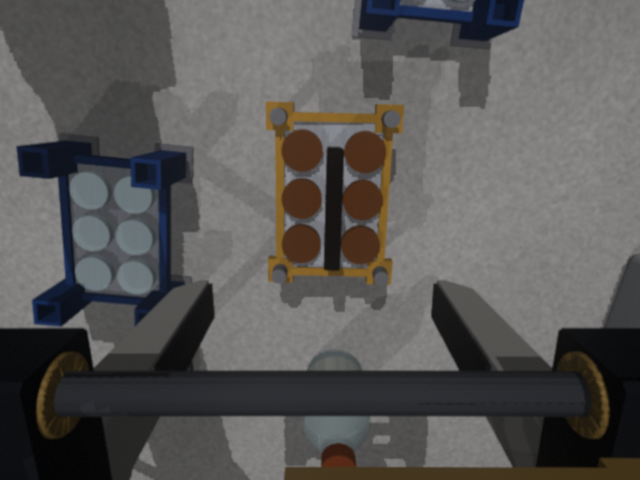

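View pics/scene2.png

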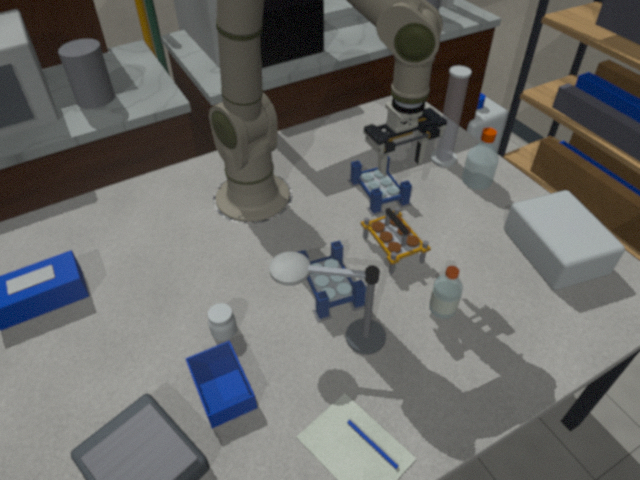

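```bash
python3 - <<'E'
from h import *
w=cv2.imread("pics/wrist2.png");s=cv2.imread("pics/scene2.png")
zoom(w,90,340,10,410,2,"pics/w2a.png")
zoom(s,190,370,260,450,4,"pics/s2a.png")
c=robot.camera("wrist"); sc=robot.camera("scene")
def W(q,P):
    s,c=np.sin(q[2]),np.cos(q[2]);P=np.asarray(P,float)
    return np.c_[q[0]+c*P[:,0]-s*P[:,1], q[1]+s*P[:,0]+c*P[:,1], P[:,2]]
cor=[(a,b) for a in(-.075,.075) for b in(-.05,.05)]
for n,cc in(("wrist",c),("scene",sc)):
    print(n,"tierposts",proj(cc,W([.4204,.2421,-.0655],[(a,b,.08) for a,b in cor])).round(1).tolist(),"handle",proj(cc,W([.4204,.2421,-.0655],[(-.052,0,.122),(.052,0,.122)])).round(1).tolist())
    print(n,"base",proj(cc,W([.4535,.0197,-.1485],[(a,b,.078) for a,b in cor])).round(1).tolist())
E
```

```text
wrist tierposts [[265.0, 113.2], [379.6, 113.5], [270.5, 273.6], [373.4, 273.8]] handle [[322.3, 144.0], [322.0, 266.9]]
wrist base [[30.2, 162.5], [142.4, 172.1], [46.1, 313.0], [147.2, 320.4]]
scene tierposts [[362.2, 219.8], [392.4, 209.4], [389.7, 254.5], [421.4, 242.7]] handle [[382.7, 208.4], [402.8, 232.0]]
scene base [[300.0, 254.5], [334.7, 244.7], [320.2, 295.9], [357.2, 284.6]]
```

View pics/w2a.png

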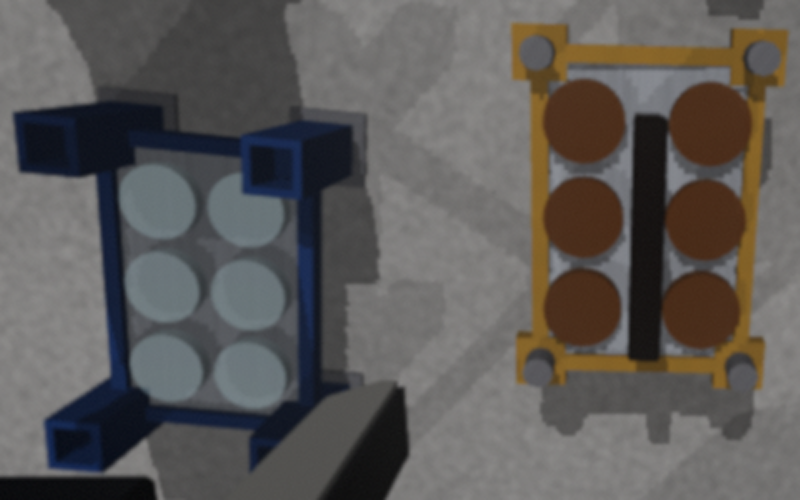

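View pics/s2a.png

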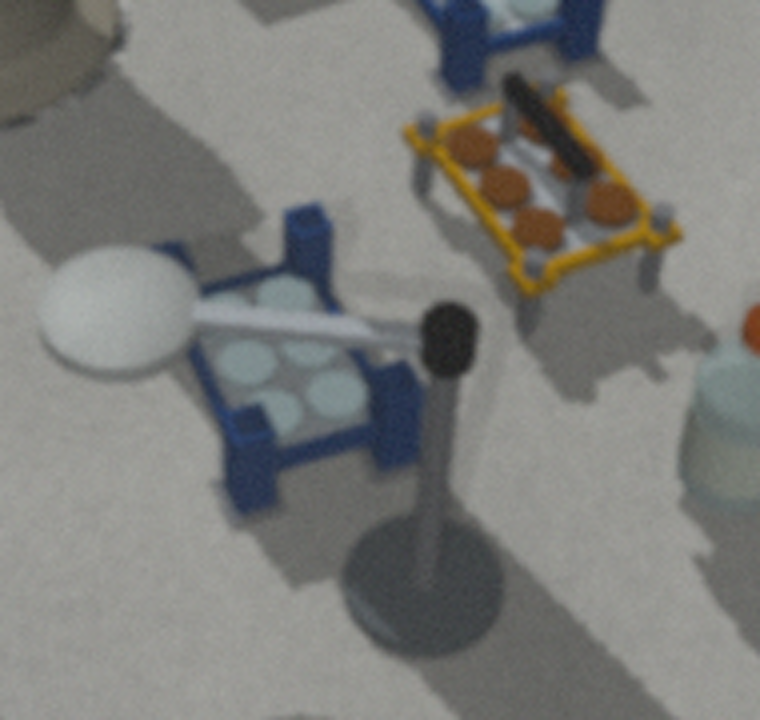

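```bash
python3 - <<'E'
from h import *
c=robot.camera("wrist"); cv2.imwrite("pics/wrist3.png",c["img"]); print(robot.get_state()["eef_pos"])
zoom(c["img"],90,340,10,410,2,"pics/w3a.png")
print(c["R"],c["t"])
import pickle; pickle.dump({k:np.asarray(v) for k,v in c.items()},open("w3.pkl","wb"))
E
```

```text
[0.42037599 0.241594   0.32061855]
[[ 7.00212277e-02  9.97545464e-01  2.75533019e-04]
 [ 9.57831858e-01 -6.73107450e-02  2.79333843e-01]
 [ 2.78666754e-01 -1.92953843e-02 -9.60194006e-01]] [-0.2706202  -0.44222339  0.3566125 ]
```

View pics/w3a.png

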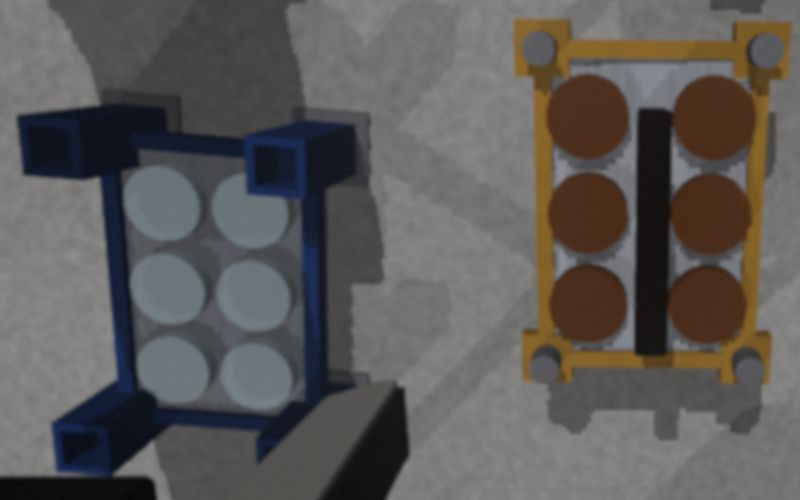

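```bash
python3 - <<'E'
from h import *
import pickle
w=pickle.load(open("w3.pkl","rb")); s=robot.camera("side"); sc=robot.camera("scene")
fs=lambda L:[(220+x/4.4,180+y/4.4) for x,y in L]
fw=lambda L:[(10+x/2,90+y/2) for x,y in L]
fc=lambda L:[(260+x/4,190+y/4) for x,y in L]
mm,mp,pm,pp=(-.075,-.05),(-.075,.05),(.075,-.05),(.075,.05)
Z=lambda L,z:[(a,b,z) for a,b in L]
T={"w":(w,Z([mm,mp,pm,pp],.08)+[(-.052,0,.122),(.052,0,.122)],fw([(540,48),(767,50),(545,363),(749,368),(655,110),(651,353)])),
"s":(s,Z([mp,pp,mm,pm],.08),fs([(97,144),(311,106),(134,238),(357,188)])),
"c":(sc,Z([mm,pm,pp],.08)+[(-.052,0,.122),(.052,0,.122)],fc([(427,118),(537,260),(661,213),(511,83),(581,168)]))}
B={"w":(w,Z([mm,mp,pm],.078),fw([(50,144),(275,165),(83,446)])),
"s":(s,Z([mp,pp,mm,pm],.078),fs([(262,333),(496,297),(296,440),(541,400)])),
"c":(sc,Z([mp,pm,pp],.078),fc([(308,215),(250,415),(397,372)]))}
for n,O,x0 in(("tier",T,[.42,.242,-.06]),("base",B,[.45,.02,-.15])):
    for k in("w","s","c","wsc"):
        q,r=fit([O[i] for i in k],x0);print(n,k,q.round(4),"" if k!="wsc" else r.round(1).tolist())
# lamp
head={"c":fc([(120,305)])[0]}; print("head scene",onz(sc,*head["c"],.243).round(3),"foot",onz(sc,*fc([(424,580)])[0],.014).round(3),"cap",onz(sc,*fc([(449,330)])[0],.25).round(3))
print(robot.get_state()["time_s"])
E
```

```text
tier w [ 0.4221  0.2533 -0.0808] 
tier s [ 0.4214  0.2448 -0.0623] 
tier c [ 0.4276  0.2515 -0.0844] 
tier wsc [ 0.4225  0.2532 -0.0801] [[-0.8, -0.4], [0.2, -0.2], [-0.4, 2.6], [0.4, 1.0], [0.1, -0.1], [-0.3, 1.2], [-0.2, -1.3], [-0.2, -1.7], [-0.9, -2.7], [-1.0, -1.1], [-0.7, -0.9], [-1.2, -1.6], [-0.4, -1.3], [-1.1, -3.3], [1.2, -0.9]]
base w [ 0.4527  0.0237 -0.1531] 
base s [ 0.4535  0.0197 -0.1485] 
base c [ 0.4516  0.0276 -0.1539] 
base wsc [ 0.4529  0.0237 -0.1518] [[0.4, 0.8], [-0.1, -0.5], [-0.2, 0.3], [-0.8, -0.9], [-0.5, -1.0], [-0.9, -0.8], [-0.8, -0.8], [-1.0, 0.3], [-1.1, 1.3], [-0.9, 0.9]]
head scene [ 0.53  -0.121  0.243] foot [0.639 0.022 0.014] cap [0.639 0.02  0.25 ]
3.15
```

```bash
python3 -m creep '[{"claw":9.3,"x":1.06,"y":0.18,"z":3,"ax":0,"ay":0,"az":0.8},{"claw":9.3,"x":1.06,"y":0.18,"z":7,"ax":0,"ay":0,"az":0.8},{"claw":9.3,"x":1.06,"y":0.18,"z":11,"ax":0,"ay":0,"az":0.8},{"claw":9.3,"x":1.06,"y":0.18,"z":14,"ax":0,"ay":0,"az":0.8},{"claw":9.3,"x":1.06,"y":0.18,"z":14,"ax":0,"ay":0,"az":0.8},{"claw":9.3,"x":1.06,"y":0.18,"z":14,"ax":0,"ay":0,"az":0.8},{"claw":9.3,"x":1.06,"y":0.18,"z":14,"ax":0,"ay":0,"az":0.8},{"claw":9.3,"x":1.06,"y":0.18,"z":14,"ax":0,"ay":0,"az":0.8},{"claw":9.3,"x":1.06,"y":0.18,"z":14,"ax":0,"ay":0,"az":0.8},{"claw":9.3,"x":1.06,"y":0.18,"z":14,"ax":0,"ay":0,"az":0.8}]' 40; python3 - <<'E'
from h import *
c=robot.camera("wrist"); cv2.imwrite("pics/wrist4.png",c["img"])
s=robot.get_state();p=s["eef_pos"];print(p,s["ee_rot"])
from scipy.spatial.transform import Rotation as Ro
M=Ro.from_quat(s["ee_rot"]).as_matrix()
for h in(0,.003,.022): print("tcp axis px at",h,proj(c,p+M[:,2]*h).round(1))
q=[.4225,.2525,-.0805];co,si=np.cos(q[2]),np.sin(q[2])
for a in(-.052,.052): print("pred handle",proj(c,[q[0]+co*a,q[1]+si*a,.122]).round(1))
E
```

```text
time_s: 4.4
eef_pos: [0.4225, 0.2524, 0.1808]
ee_rot: [0.735, 0.678, 0.0, 0.0]
force: [0.2, -0.5, 0.3]
opening: 1.001
[0.42253721 0.252445   0.18074023] [7.34922074e-01 6.78151556e-01 9.25235002e-05 5.66481637e-05]
tcp axis px at 0 [[322.4 322.3]]
tcp axis px at 0.003 [[322.4 318.6]]
tcp axis px at 0.022 [[322.4 297.7]]
pred handle [[322.5 165. ]]
pred handle [[322.4 356.6]]
```

View pics/wrist4.png

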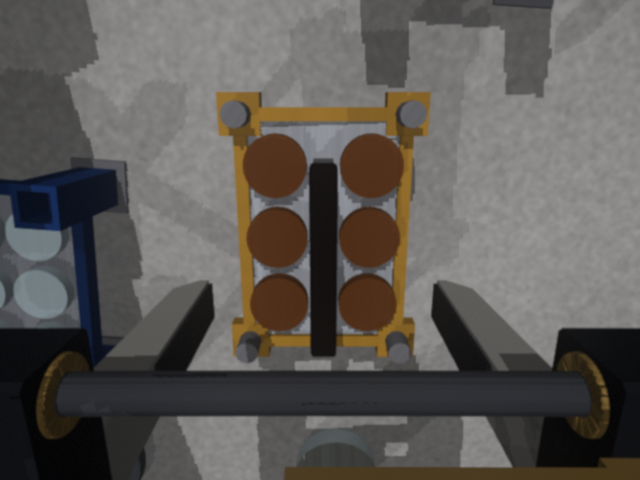

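Handle ends are at (323,165) and (323,356), exactly where predicted, so I'll descend and grip.

```bash
python3 -m creep '[{"claw":9.3,"x":0,"y":0,"z":3,"ax":0,"ay":0,"az":0},{"claw":9.3,"x":0,"y":0,"z":5.5,"ax":0,"ay":0,"az":0},{"claw":9.3,"x":0,"y":0,"z":6.25,"ax":0,"ay":0,"az":0},{"claw":9.3,"x":0,"y":0,"z":6.25,"ax":0,"ay":0,"az":0},{"claw":0,"x":0,"y":0,"z":6.25,"ax":0,"ay":0,"az":0},{"claw":0,"x":0,"y":0,"z":6.25,"ax":0,"ay":0,"az":0},{"claw":0,"x":0,"y":0,"z":6.25,"ax":0,"ay":0,"az":0},{"claw":0,"x":0,"y":0,"z":6.25,"ax":0,"ay":0,"az":0},{"claw":0,"x":0,"y":0,"z":6.25,"ax":0,"ay":0,"az":0},{"claw":0,"x":0,"y":0,"z":6.25,"ax":0,"ay":0,"az":0}]' 50
```

```text
time_s: 5.7
eef_pos: [0.4225, 0.2524, 0.1181]
ee_rot: [0.735, 0.678, -0.0, 0.0]
force: [-0.2, -0.1, 0.1]
opening: 0.405
```

```bash
python3 -m creep '[{"claw":0,"x":0,"y":0,"z":0,"ax":0,"ay":0,"az":0},{"claw":0,"x":0,"y":0,"z":0,"ax":0,"ay":0,"az":0},{"claw":0,"x":0,"y":0,"z":0,"ax":0,"ay":0,"az":0},{"claw":0,"x":0,"y":0,"z":0,"ax":0,"ay":0,"az":0},{"claw":0,"x":0,"y":0,"z":0,"ax":0,"ay":0,"az":0},{"claw":0,"x":0,"y":0,"z":-1,"ax":0,"ay":0,"az":0},{"claw":0,"x":0,"y":0,"z":-3,"ax":0,"ay":0,"az":0},{"claw":0,"x":0,"y":0,"z":-5,"ax":0,"ay":0,"az":0},{"claw":0,"x":0,"y":0,"z":-7,"ax":0,"ay":0,"az":0},{"claw":0,"x":0,"y":0,"z":-9,"ax":0,"ay":0,"az":0}]' 50
```

```text
time_s: 6.95
eef_pos: [0.422, 0.2518, 0.2091]
ee_rot: [0.735, 0.678, -0.001, 0.0]
force: [0.5, 0.0, -6.1]
opening: 0.143
```

```bash
python3 -m creep '[{"claw":0,"x":-2,"y":0.4,"z":-1.5,"ax":0,"ay":0,"az":0.5},{"claw":0,"x":-6,"y":1.3,"z":-1.5,"ax":0,"ay":0,"az":1.2},{"claw":0,"x":-10.5,"y":2.3,"z":-1.5,"ax":0,"ay":0,"az":2},{"claw":0,"x":-15,"y":3.3,"z":-1.5,"ax":0,"ay":0,"az":3},{"claw":0,"x":-19,"y":4.1,"z":-1.5,"ax":0,"ay":0,"az":3.6},{"claw":0,"x":-21.5,"y":4.7,"z":-1.5,"ax":0,"ay":0,"az":4.1},{"claw":0,"x":-22.56,"y":4.88,"z":-1.5,"ax":0,"ay":0,"az":4.1},{"claw":0,"x":-22.56,"y":4.88,"z":-1.5,"ax":0,"ay":0,"az":4.1},{"claw":0,"x":-22.56,"y":4.88,"z":-1.5,"ax":0,"ay":0,"az":4.1},{"claw":0,"x":-22.56,"y":4.88,"z":-1.5,"ax":0,"ay":0,"az":4.1}]' 50; python3 - <<'E'
from h import *
for n in("wrist","side","scene"):
    c=robot.camera(n); cv2.imwrite(f"pics/{n}5.png",c["img"])
    if n=="side": zoom(c["img"],190,310,240,420,4.4,"pics/side5z.png")
    if n=="scene": zoom(c["img"],200,350,260,440,4.4,"pics/scene5z.png")
E
```

```text
time_s: 8.2
eef_pos: [0.4529, 0.0247, 0.2232]
ee_rot: [0.758, 0.652, 0.0, -0.0]
force: [-0.2, -0.1, -4.5]
opening: 0.145
```

View pics/wrist5.png

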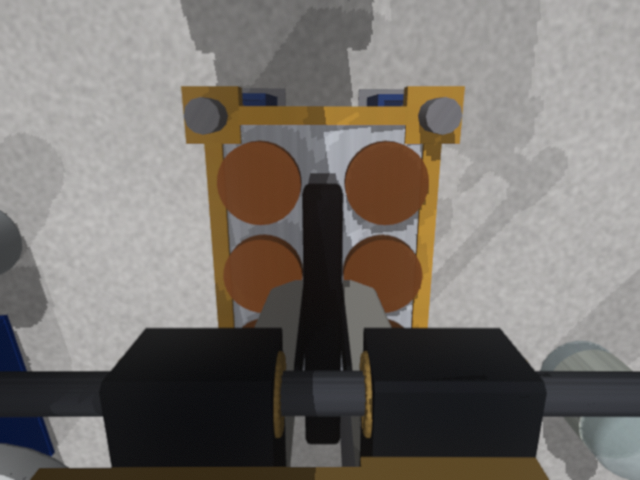

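View pics/side5z.png

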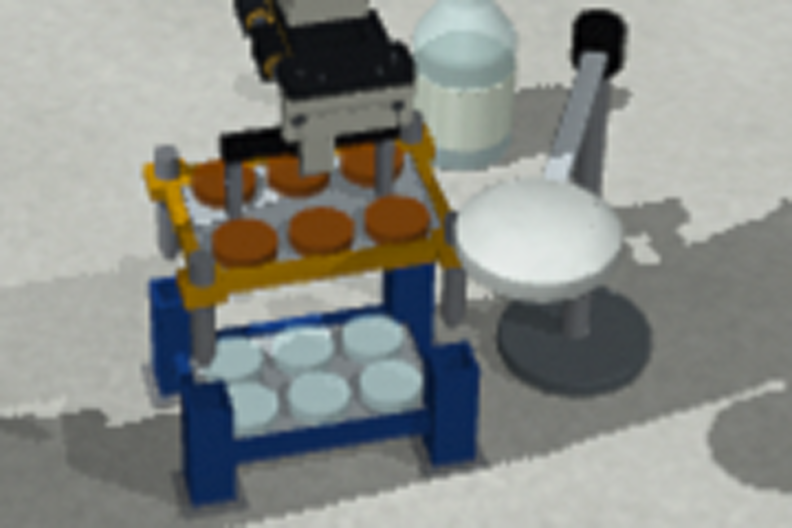

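View pics/scene5z.png

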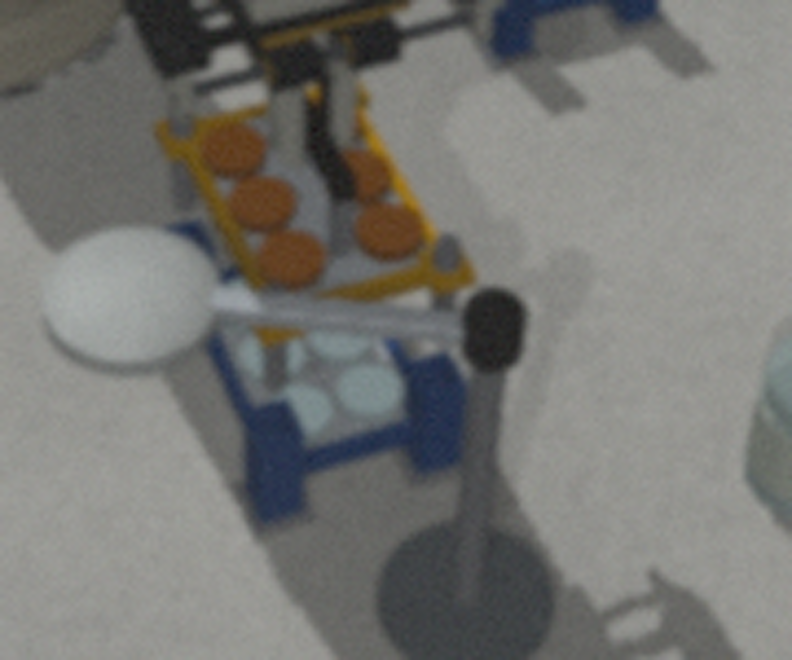

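```bash
python3 - <<'E'
from h import *
s=robot.camera("side"); sc=robot.camera("scene"); w=robot.camera("wrist")
fs=lambda L:[(240+x/4.4,190+y/4.4) for x,y in L]
fc=lambda L:[(260+x/4.4,200+y/4.4) for x,y in L]
mm,mp,pm,pp=(-.075,-.05),(-.075,.05),(.075,-.05),(.075,.05)
Z=lambda L,z:[(a,b,z) for a,b in L]
z=.105
x0=[.453,.024,-.15]
print("s base",fit([(s,Z([mp,mm,pm],.078),fs([(168,283),(208,388),(453,355)]))],x0)[0].round(4))
q,r=fit([(s,Z([mp,mm],z+.08)+[(-.052,0,z+.122)],fs([(166,152),(201,257),(222,140)]))],x0);print("s tier",q.round(4),r.round(1).tolist())
q,r=fit([(sc,Z([mm,pp],z+.08)+[(.052,0,z+.122)],fc([(180,88),(447,243),(340,182)]))],x0);print("c tier",q.round(4),r.round(1).tolist())
q,r=fit([(w,Z([mm,mp],z+.08)+[(-.052,0,z+.122)],[(206,115),(440,115),(322,183)])],x0);print("w tier",q.round(4),r.round(1).tolist())
E
```

```text
s base [ 0.4547  0.0243 -0.1559]
s tier [ 0.4524  0.0194 -0.1506] [[0.1, -0.1], [0.1, 0.1], [-0.2, -0.1]]
c tier [ 0.4507  0.0269 -0.1978] [[0.8, 2.9], [-1.3, -0.3], [0.2, -0.6]]
w tier [ 0.4525  0.024  -0.1509] [[-4.5, -0.6], [2.6, -0.6], [0.0, 4.0]]
```

```bash
python3 -m creep '[{"claw":0,"x":0,"y":0,"z":1,"ax":0,"ay":0,"az":0},{"claw":0,"x":0,"y":0,"z":2,"ax":0,"ay":0,"az":0},{"claw":0,"x":0,"y":0,"z":2.5,"ax":0,"ay":0,"az":0},{"claw":0,"x":0,"y":0,"z":2.8,"ax":0,"ay":0,"az":0},{"claw":0,"x":0,"y":0,"z":3.1,"ax":0,"ay":0,"az":0},{"claw":0,"x":0,"y":0,"z":3.3,"ax":0,"ay":0,"az":0},{"claw":0,"x":0,"y":0,"z":3.5,"ax":0,"ay":0,"az":0},{"claw":0,"x":0,"y":0,"z":3.5,"ax":0,"ay":0,"az":0},{"claw":0,"x":0,"y":0,"z":3.5,"ax":0,"ay":0,"az":0},{"claw":0,"x":0,"y":0,"z":3.5,"ax":0,"ay":0,"az":0}]' 50; python3 - <<'E'
from h import *
s=robot.get_state();print(s["wrist_torque"])
for n in("side","scene"):
    c=robot.camera(n)
    if n=="side": zoom(c["img"],190,310,240,420,4.4,"pics/side6z.png")
    if n=="scene": zoom(c["img"],200,350,260,440,4.4,"pics/scene6z.png")
E
```

```text
time_s: 9.75
eef_pos: [0.4531, 0.0237, 0.1882]
ee_rot: [0.759, 0.651, 0.0, 0.0]
force: [0.5, 0.2, -3.9]
opening: 0.146
[ 0.08419011 -0.08491282 -0.01187603]
```

View pics/side6z.png

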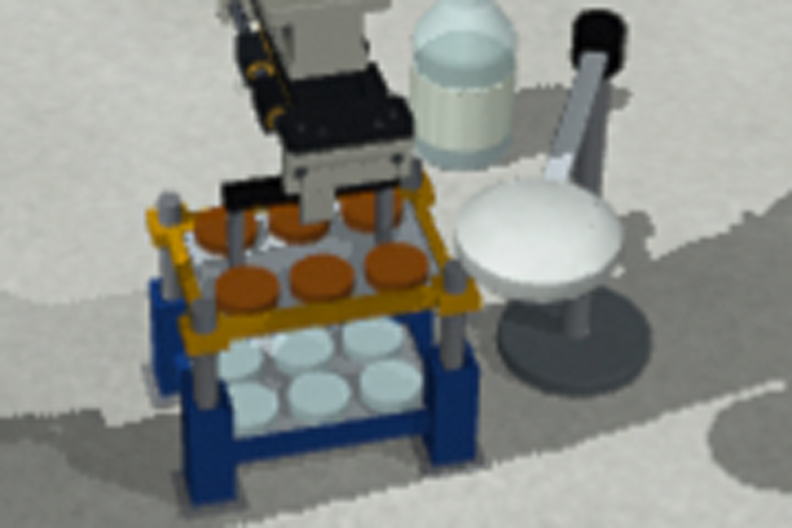

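View pics/scene6z.png

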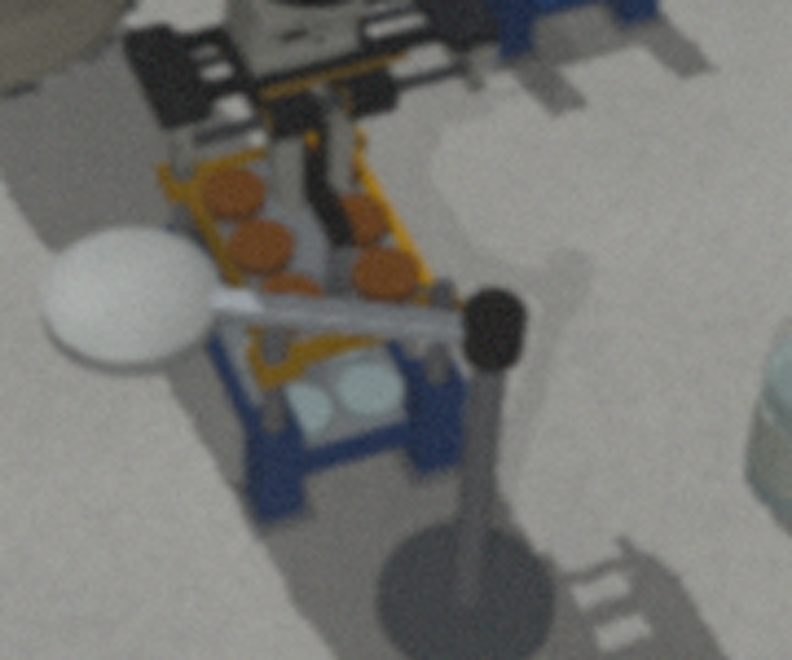

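```bash
python3 -m creep '[{"claw":0,"x":0,"y":0,"z":0.3,"ax":0,"ay":0,"az":0},{"claw":0,"x":0,"y":0,"z":0.6,"ax":0,"ay":0,"az":0},{"claw":0,"x":0,"y":0,"z":0.9,"ax":0,"ay":0,"az":0},{"claw":0,"x":0,"y":0,"z":1.2,"ax":0,"ay":0,"az":0},{"claw":0,"x":0,"y":0,"z":1.4,"ax":0,"ay":0,"az":0},{"claw":0,"x":0,"y":0,"z":1.6,"ax":0,"ay":0,"az":0},{"claw":0,"x":0,"y":0,"z":1.8,"ax":0,"ay":0,"az":0},{"claw":0,"x":0,"y":0,"z":1.9,"ax":0,"ay":0,"az":0},{"claw":0,"x":0,"y":0,"z":1.9,"ax":0,"ay":0,"az":0},{"claw":0,"x":0,"y":0,"z":1.9,"ax":0,"ay":0,"az":0}]' 50
```

```text
time_s: 11.1
eef_pos: [0.4531, 0.0237, 0.1692]
ee_rot: [0.759, 0.651, 0.0, 0.0]
force: [-0.6, 0.8, -3.4]
opening: 0.149
```

```bash
python3 -m creep '[{"claw":0,"x":0,"y":0,"z":0.05,"ax":0,"ay":0,"az":0},{"claw":0,"x":0,"y":0,"z":0.1,"ax":0,"ay":0,"az":0},{"claw":0,"x":0,"y":0,"z":0.15,"ax":0,"ay":0,"az":0},{"claw":0,"x":0,"y":0,"z":0.2,"ax":0,"ay":0,"az":0},{"claw":0,"x":0,"y":0,"z":0.2,"ax":0,"ay":0,"az":0},{"claw":0,"x":0,"y":0,"z":0.2,"ax":0,"ay":0,"az":0},{"claw":0,"x":0,"y":0,"z":0.2,"ax":0,"ay":0,"az":0},{"claw":0,"x":0,"y":0,"z":0.2,"ax":0,"ay":0,"az":0},{"claw":0,"x":0,"y":0,"z":0.2,"ax":0,"ay":0,"az":0},{"claw":0,"x":0,"y":0,"z":0.2,"ax":0,"ay":0,"az":0}]' 50; python3 - <<'E'
from h import *
print(robot.get_state()["wrist_torque"])
E
```

```text
time_s: 12.35
eef_pos: [0.4532, 0.0238, 0.168]
ee_rot: [0.759, 0.651, 0.0, 0.0]
force: [-3.3, -0.8, 11.3]
opening: 0.145
[ 0.10559148  0.68529627 -0.04460804]
```

```bash
python3 - <<'E'
from h import *
for n in("side","scene","wrist"):
    c=robot.camera(n)
    if n=="side": zoom(c["img"],190,310,240,420,4.4,"pics/side7z.png")
    if n=="scene": zoom(c["img"],200,350,260,440,4.4,"pics/scene7z.png")
E
```

```text
(no output)
```

View pics/side7z.png

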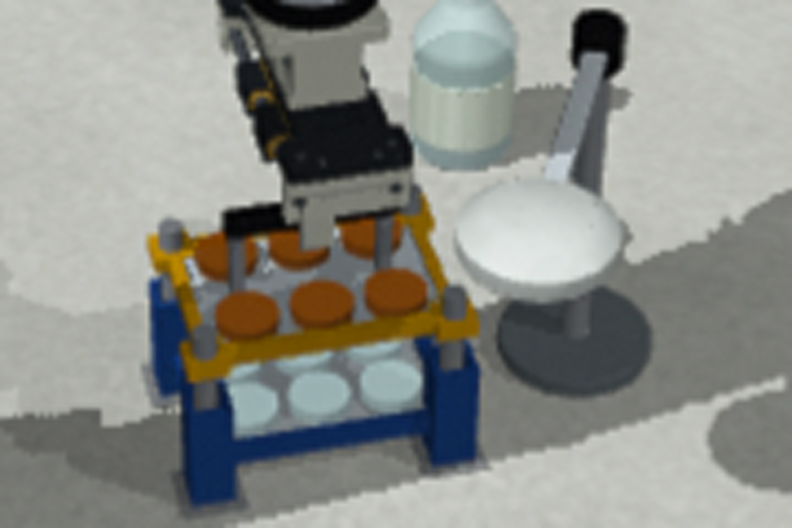

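View pics/scene7z.png

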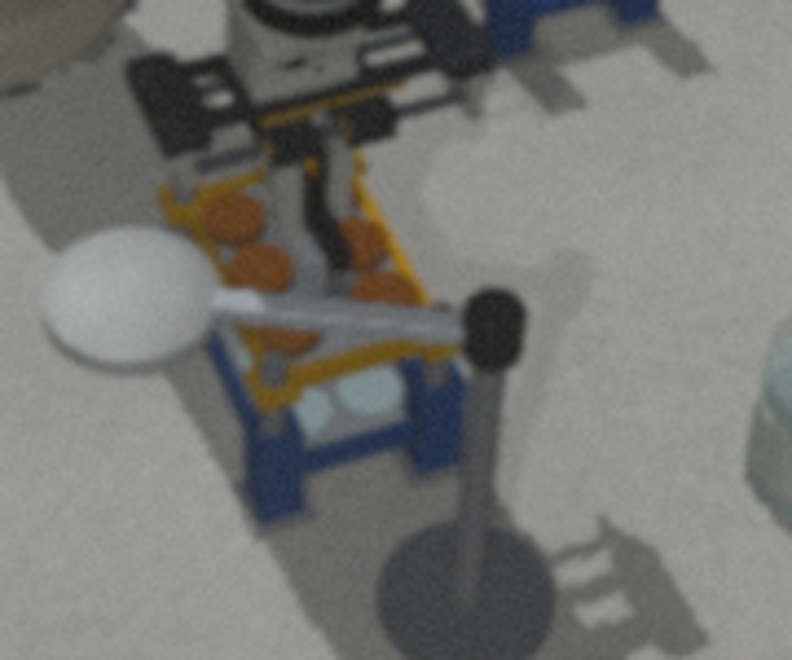

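```bash
python3 - <<'E'
from h import *
s=robot.camera("side");sc=robot.camera("scene")
def W(q,P):
    si,co=np.sin(q[2]),np.cos(q[2]);P=np.asarray(P,float)
    return np.c_[q[0]+co*P[:,0]-si*P[:,1], q[1]+si*P[:,0]+co*P[:,1], P[:,2]]
cor=[(-.075,.05),(.075,.05),(-.075,-.05),(.075,-.05)]
for z in(.05,.055,.06):
    print(z,((proj(s,W([.4535,.0197,-.1500],[(a,b,z+.08) for a,b in cor]))-[240,190])*4.4).round(0).tolist(),
     ((proj(sc,W([.4516,.0276,-.1539],[(a,b,z+.08) for a,b in cor]))-[260,200])*4.4).round(0).tolist())
E
```

```text
0.05 [[171.0, 223.0], [411.0, 187.0], [205.0, 330.0], [456.0, 290.0]] [[341.0, 130.0], [442.0, 305.0], [184.0, 173.0], [274.0, 354.0]]
0.055 [[171.0, 217.0], [411.0, 180.0], [205.0, 324.0], [457.0, 284.0]] [[341.0, 124.0], [442.0, 299.0], [183.0, 167.0], [274.0, 349.0]]
0.06 [[170.0, 210.0], [412.0, 174.0], [205.0, 317.0], [457.0, 277.0]] [[341.0, 118.0], [443.0, 293.0], [183.0, 161.0], [274.0, 343.0]]
```

```bash
python3 -m creep '[{"claw":0,"x":0,"y":0,"z":0.03,"ax":0,"ay":0,"az":0},{"claw":0,"x":0,"y":0,"z":0.06,"ax":0,"ay":0,"az":0},{"claw":0,"x":0,"y":0,"z":0.08,"ax":0,"ay":0,"az":0},{"claw":0,"x":0,"y":0,"z":0.08,"ax":0,"ay":0,"az":0},{"claw":0,"x":0,"y":0,"z":0.08,"ax":0,"ay":0,"az":0},{"claw":0,"x":0,"y":0,"z":0.08,"ax":0,"ay":0,"az":0},{"claw":0,"x":0,"y":0,"z":0.08,"ax":0,"ay":0,"az":0},{"claw":0,"x":0,"y":0,"z":0.08,"ax":0,"ay":0,"az":0},{"claw":0,"x":0,"y":0,"z":0.08,"ax":0,"ay":0,"az":0},{"claw":0,"x":0,"y":0,"z":0.08,"ax":0,"ay":0,"az":0}]' 50; python3 - <<'E'
from h import *
print(robot.get_state()["wrist_torque"])
E
```

```text
time_s: 13.85
eef_pos: [0.4532, 0.0238, 0.1679]
ee_rot: [0.759, 0.651, 0.0, 0.001]
force: [-6.5, -0.7, 24.3]
opening: 0.149
[-0.02004466  1.43011723 -0.00392846]
```

The frame hit a hard stop at TCP z = 0.168, which is the expected home height, and the post tops match the predicted home pixels. I'll unload the push and release.

```bash
python3 -m creep '[{"claw":0,"x":0,"y":0,"z":-0.1,"ax":0,"ay":0,"az":0},{"claw":0,"x":0,"y":0,"z":-0.15,"ax":0,"ay":0,"az":0},{"claw":9.3,"x":0,"y":0,"z":-0.15,"ax":0,"ay":0,"az":0},{"claw":9.3,"x":0,"y":0,"z":-0.15,"ax":0,"ay":0,"az":0},{"claw":9.3,"x":0,"y":0,"z":-0.15,"ax":0,"ay":0,"az":0},{"claw":9.3,"x":0,"y":0,"z":-0.15,"ax":0,"ay":0,"az":0},{"claw":9.3,"x":0,"y":0,"z":-0.15,"ax":0,"ay":0,"az":0},{"claw":9.3,"x":0,"y":0,"z":-0.15,"ax":0,"ay":0,"az":0},{"claw":9.3,"x":0,"y":0,"z":-3,"ax":0,"ay":0,"az":0},{"claw":9.3,"x":0,"y":0,"z":-7,"ax":0,"ay":0,"az":0}]' 50; python3 - <<'E'
from h import *
for n in("side","scene","wrist"):
    c=robot.camera(n)
    if n=="wrist":cv2.imwrite("pics/wrist8.png",c["img"])
    if n=="side": zoom(c["img"],190,310,240,420,4.4,"pics/side8z.png")
    if n=="scene": zoom(c["img"],200,350,260,440,4.4,"pics/scene8z.png")
E
```

```text
time_s: 15.1
eef_pos: [0.4524, 0.0237, 0.2364]
ee_rot: [0.759, 0.652, -0.001, -0.001]
force: [-0.0, 0.2, 0.4]
opening: 0.955
```

View pics/side8z.png

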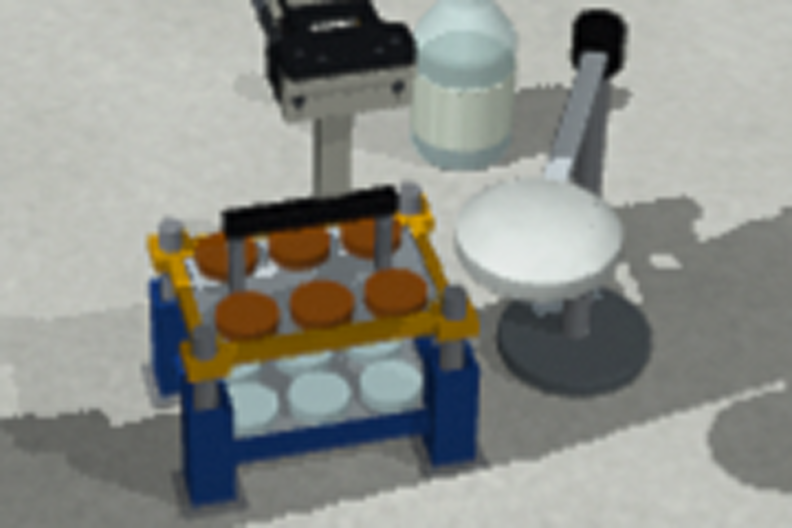

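View pics/wrist8.png

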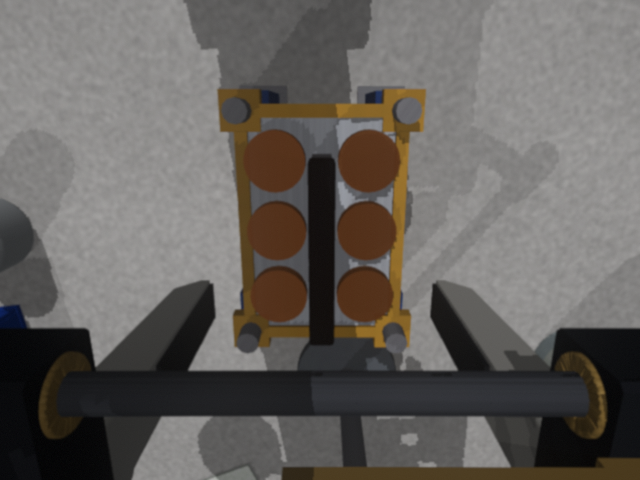

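Stack seated and level: post tops at (171,223), (205,333), (455,292) in the side crop, as predicted for home. Next is the lamp: I'll straddle its bar with the fingers.

```bash
python3 - <<'E'
from cell import robot
s=robot.get_state();print(s["time_s"],s["eef_pos"],s["joint_positions"].round(2))
E
python3 -m creep '[{"claw":9.3,"x":0,"y":0,"z":-5,"ax":0,"ay":0,"az":0},{"claw":8,"x":0,"y":0,"z":-9,"ax":0,"ay":0,"az":-5},{"claw":6,"x":-1,"y":2.5,"z":-9,"ax":0,"ay":0,"az":-12},{"claw":5,"x":-2,"y":5,"z":-9,"ax":0,"ay":0,"az":-20},{"claw":5,"x":-3.2,"y":8,"z":-9,"ax":0,"ay":0,"az":-28},{"claw":5,"x":-4.3,"y":11,"z":-9,"ax":0,"ay":0,"az":-36},{"claw":5,"x":-5.5,"y":14,"z":-9,"ax":0,"ay":0,"az":-44},{"claw":5,"x":-5.5,"y":14,"z":-9,"ax":0,"ay":0,"az":-44},{"claw":5,"x":-5.5,"y":14,"z":-9,"ax":0,"ay":0,"az":-44},{"claw":5,"x":-5.5,"y":14,"z":-9,"ax":0,"ay":0,"az":-44}]' 20; python3 - <<'E'
from h import *
s=robot.get_state();print(s["eef_pos"],s["joint_positions"].round(2))
c=robot.camera("wrist");cv2.imwrite("pics/wrist9.png",c["img"])
for n,X in(("tcp",s["eef_pos"]*[1,1,0]+[0,0,.2435]),("pole",[.635,.015,.25]),("head",[.525,-.128,.245]),("tcptip",s["eef_pos"]-[0,0,.022])): print(n,proj(c,X).round(0))
E
```

```text
15.25 [0.45394263 0.02367403 0.23781265] [ 0.15  0.31 -0.41  2.18  0.19  0.68  1.02]
time_s: 16.5
eef_pos: [0.5823, -0.0512, 0.3261]
ee_rot: [0.459, 0.888, -0.0, -0.0]
force: [0.0, -0.7, -0.3]
opening: 0.534
[ 0.58234407 -0.05117052  0.3261447 ] [ 0.38  0.39 -0.53  1.8   0.23  1.01  1.94]
tcp [[323. 253.]]
pole [[362. 384.]]
head [[264.  81.]]
tcptip [[323. 298.]]
```

View pics/wrist9.png

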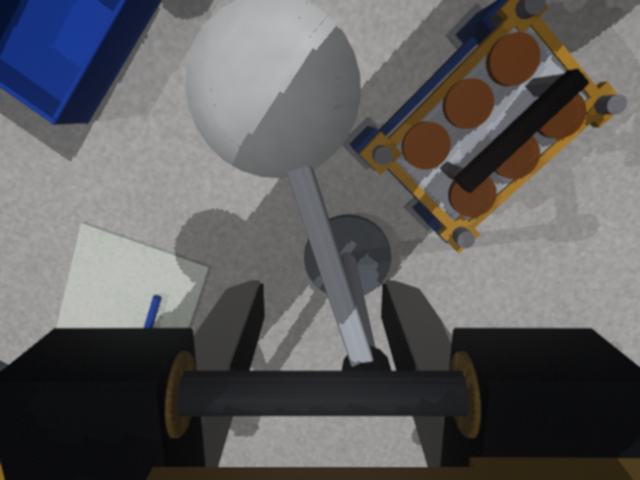

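The picture shows the head near (273,87), the bar crossing row 253 at column 327, and the pole top at (365,375). The bar lies between the fingers. I'll work out the arc and descend.

```bash
python3 -m creep '[{"claw":5,"x":0,"y":0,"z":3,"ax":0,"ay":0,"az":0},{"claw":5,"x":0,"y":0,"z":6,"ax":0,"ay":0,"az":0},{"claw":5,"x":0,"y":0,"z":8.5,"ax":0,"ay":0,"az":0},{"claw":5,"x":0,"y":0,"z":9.6,"ax":0,"ay":0,"az":0},{"claw":5,"x":0,"y":0,"z":9.6,"ax":0,"ay":0,"az":0},{"claw":2.2,"x":0,"y":0,"z":9.6,"ax":0,"ay":0,"az":0},{"claw":2.2,"x":0,"y":0,"z":9.6,"ax":0,"ay":0,"az":0},{"claw":2.2,"x":0,"y":0,"z":9.6,"ax":0,"ay":0,"az":0},{"claw":2.2,"x":0,"y":0,"z":9.6,"ax":0,"ay":0,"az":0},{"claw":2.2,"x":0,"y":0,"z":9.6,"ax":0,"ay":0,"az":0}]' 5; python3 - <<'E'
from h import *
p=np.array([.635,.015]);s=robot.get_state();t0=s["eef_pos"][:2];print(s["eef_pos"],s["opening"])
y0=125.3;a=np.radians(y0);X=np.array([np.cos(a),np.sin(a)]);Y=np.array([X[1],-X[0]])
for k in range(0,13):
    f=k/12;ph=np.radians(52.5+f*(-2.4-52.5));T=p+.085*np.array([-np.cos(ph),-np.sin(ph)])
    d=(T-t0)*100;print(k,(d@X).round(2),(d@Y).round(2),"az",round(f*37.7,1),"yaw-n",round(y0-f*37.7-90-np.degrees(ph)))
c=robot.camera("wrist");cv2.imwrite("pics/wrist10.png",c["img"])
E
```

```text
time_s: 17.8
eef_pos: [0.583, -0.0514, 0.2305]
ee_rot: [0.459, 0.888, 0.0, -0.0]
force: [-0.7, 3.3, 1.7]
opening: 0.237
[ 0.58299863 -0.05138918  0.23050709] 0.23670618338529542
0 -0.1 -0.04 az 0.0 yaw-n -17
1 0.56 -0.21 az 3.1 yaw-n -16
2 1.22 -0.34 az 6.3 yaw-n -14
3 1.9 -0.4 az 9.4 yaw-n -13
4 2.58 -0.42 az 12.6 yaw-n -11
5 3.25 -0.38 az 15.7 yaw-n -10
6 3.93 -0.28 az 18.9 yaw-n -9
7 4.59 -0.14 az 22.0 yaw-n -7
8 5.24 0.06 az 25.1 yaw-n -6
9 5.87 0.31 az 28.3 yaw-n -4
10 6.48 0.61 az 31.4 yaw-n -3
11 7.06 0.96 az 34.6 yaw-n -1
12 7.61 1.35 az 37.7 yaw-n 0
```

View pics/wrist10.png

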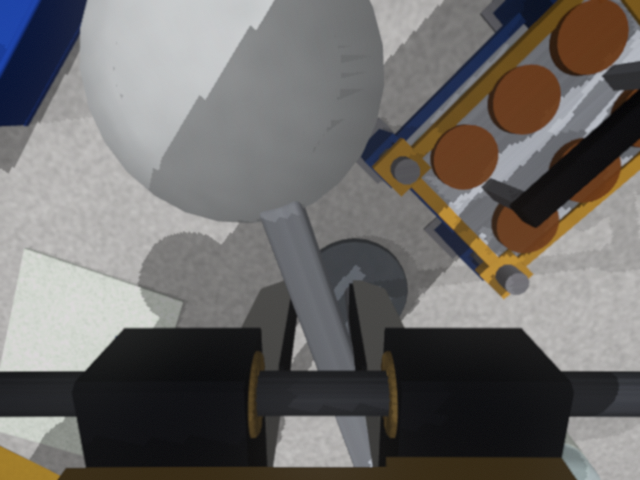

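```bash
python3 -m creep '[{"claw":2.2,"x":0.56,"y":-0.21,"z":0,"ax":0,"ay":0,"az":3.1},{"claw":2.2,"x":1.22,"y":-0.34,"z":0,"ax":0,"ay":0,"az":6.3},{"claw":2.2,"x":1.9,"y":-0.4,"z":0,"ax":0,"ay":0,"az":9.4},{"claw":2.2,"x":2.58,"y":-0.42,"z":0,"ax":0,"ay":0,"az":12.6},{"claw":2.2,"x":3.25,"y":-0.38,"z":0,"ax":0,"ay":0,"az":15.7},{"claw":2.2,"x":3.93,"y":-0.28,"z":0,"ax":0,"ay":0,"az":18.9},{"claw":2.2,"x":4.59,"y":-0.14,"z":0,"ax":0,"ay":0,"az":22},{"claw":2.2,"x":5.24,"y":0.06,"z":0,"ax":0,"ay":0,"az":25.1},{"claw":2.2,"x":5.87,"y":0.31,"z":0,"ax":0,"ay":0,"az":28.3},{"claw":2.2,"x":6.48,"y":0.61,"z":0,"ax":0,"ay":0,"az":31.4}]' 5; python3 - <<'E'
from h import *
for n in("side","scene","wrist"):
    c=robot.camera(n); cv2.imwrite(f"pics/{n}11.png",c["img"])
E
```

```text
time_s: 19.1
eef_pos: [0.5501, 0.003, 0.23]
ee_rot: [0.684, 0.73, -0.001, 0.0]
force: [-1.4, -3.3, -0.2]
opening: 0.234
```

View pics/wrist11.png

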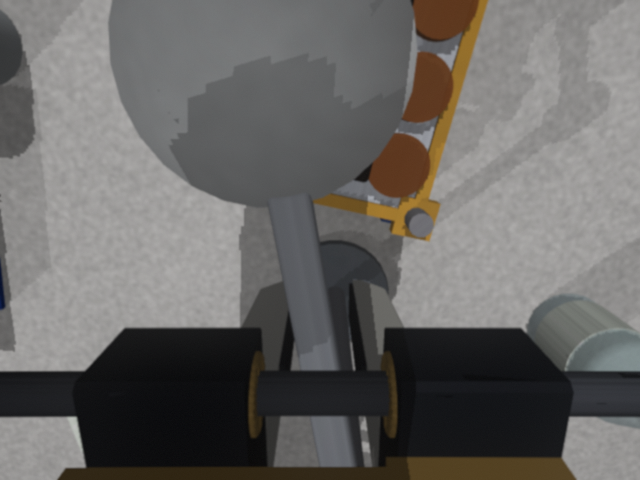

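View pics/side11.png

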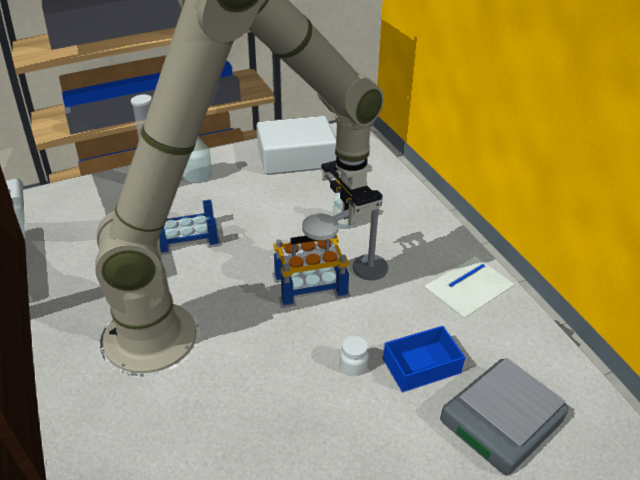

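```bash
python3 -m creep '[{"claw":2.2,"x":0.45,"y":0.01,"z":0,"ax":0,"ay":0,"az":2},{"claw":2.2,"x":0.9,"y":0.03,"z":0,"ax":0,"ay":0,"az":4},{"claw":2.2,"x":1.36,"y":0.04,"z":0,"ax":0,"ay":0,"az":6.3},{"claw":2.2,"x":1.36,"y":0.04,"z":0,"ax":0,"ay":0,"az":6.3},{"claw":1.5,"x":1.36,"y":0.04,"z":0,"ax":0,"ay":0,"az":6.3},{"claw":1.5,"x":1.36,"y":0.04,"z":0,"ax":0,"ay":0,"az":6.3},{"claw":1.5,"x":1.36,"y":0.04,"z":0,"ax":0,"ay":0,"az":6.3},{"claw":1.5,"x":1.36,"y":0.04,"z":0,"ax":0,"ay":0,"az":6.3},{"claw":1.5,"x":1.36,"y":0.04,"z":0,"ax":0,"ay":0,"az":6.3},{"claw":1.5,"x":1.36,"y":0.04,"z":0,"ax":0,"ay":0,"az":6.3}]' 8; python3 - <<'E'
from h import *
import pickle
D={}
for n in("side","scene","wrist"):
    c=robot.camera(n); cv2.imwrite(f"pics/{n}12.png",c["img"])
    r=robot.regions_of("lamp_head",n)
    print(n,[(round(d["p"],2),d["position"],int(d["pixels"].sum())) for d in r])
    if n=="side": zoom(c["img"],190,310,240,420,4.4,"pics/side12z.png")
    if n=="scene": zoom(c["img"],200,350,260,440,4.4,"pics/scene12z.png")
E
```

```text
time_s: 20.5
eef_pos: [0.5501, 0.0181, 0.2303]
ee_rot: [0.722, 0.692, -0.0, -0.0]
force: [-1.8, -2.0, -0.6]
opening: 0.16
side [(0.86, [214.7, 315.6], 988), (0.25, [220.6, 340.5], 311)]
scene [(0.64, [264.8, 362.6], 536)]
wrist [(0.83, [97.7, 310.9], 59658)]
```

View pics/wrist12.png

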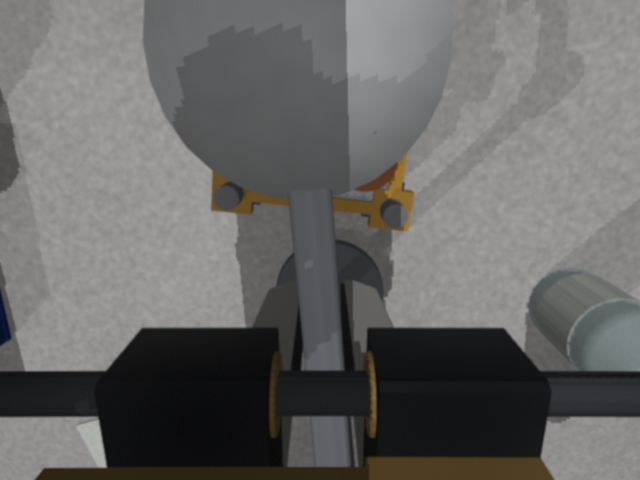

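View pics/side12z.png

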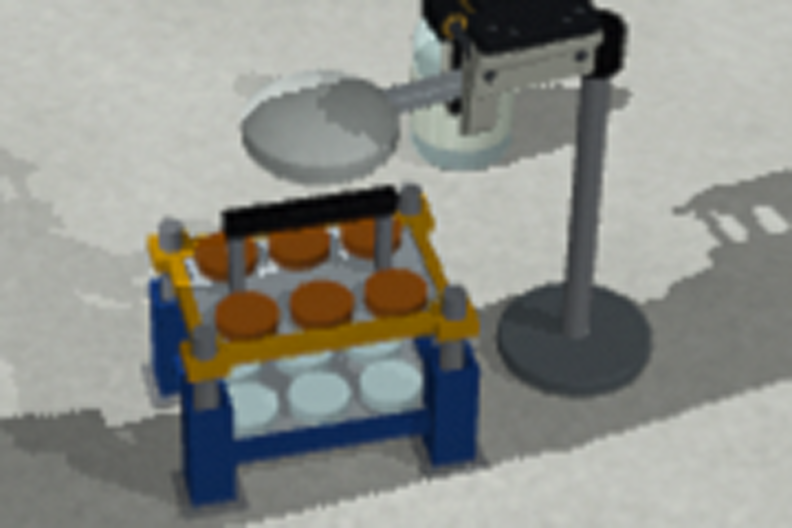

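View pics/scene12z.png

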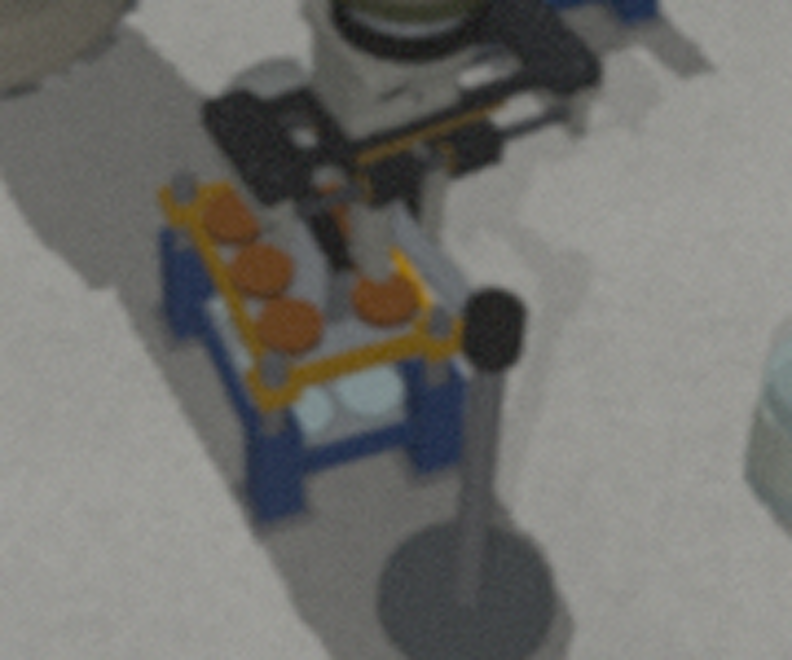

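```bash
python3 - <<'E'
from h import *
s=robot.camera("side");w=robot.camera("wrist")
print("side head",[onz(s,240+321/4.4,190+127/4.4,z).round(4) for z in(.232,.24)])
a=onz(w,311.5,192,.2435);b=onz(w,321,330,.2435);print(a,b,"bar phi",np.degrees(np.arctan2(b[1]-a[1],b[0]-a[0])))
# extrapolate head from wrist line
d=(b-a)/np.linalg.norm(b-a); 
for r in(.17,.18): print("bar at r",b-d*(r-(.635-b[0])))
# head rim outline in wrist: left/right edges -> centre
for z in(.222,.23,.237): 
    l=onz(w,143,30,z);r=onz(w,453,30,z);print(z,l.round(4),r.round(4))
# tier corners +x
for px in((229,194),(393,212)): print(onz(w,*px,.13).round(4))
r,_=fit([(w,[(.075,-.05,.13),(.075,.05,.13)],[(229,194),(393,212)])],[.453,.024,-.15]);print("tier",r.round(4))
E
```

```text
side head [array([0.4554, 0.0106, 0.232 ]), array([0.4513, 0.0009, 0.24  ])]
[0.49746045 0.01687776 0.2435    ] [0.54592317 0.01781185 0.2435    ] bar phi 1.1041962690857565
bar at r [0.46501503 0.0162524  0.2435    ]
bar at r [0.45501688 0.0160597  0.2435    ]
0.222 [ 0.4453 -0.0366  0.222 ] [0.4495 0.0654 0.222 ]
0.23 [ 0.4467 -0.0336  0.23  ] [0.4507 0.0631 0.23  ]
0.237 [ 0.448  -0.0309  0.237 ] [0.4518 0.0611 0.237 ]
[ 0.5178 -0.0352  0.13  ]
[0.5326 0.0607 0.13  ]
tier [ 0.4511  0.0241 -0.151 ]
```

```bash
python3 -m creep '[{"claw":1.5,"x":0.15,"y":0,"z":0,"ax":0,"ay":0,"az":-0.2},{"claw":1.5,"x":0.3,"y":0,"z":0,"ax":0,"ay":0,"az":-0.4},{"claw":1.5,"x":0.45,"y":0,"z":0,"ax":0,"ay":0,"az":-0.6},{"claw":1.5,"x":0.45,"y":0,"z":0,"ax":0,"ay":0,"az":-0.6},{"claw":1.5,"x":0.45,"y":0,"z":0,"ax":0,"ay":0,"az":-0.6},{"claw":1.5,"x":0.45,"y":0,"z":0,"ax":0,"ay":0,"az":-0.6},{"claw":1.5,"x":0.45,"y":0,"z":0,"ax":0,"ay":0,"az":-0.6},{"claw":1.5,"x":0.45,"y":0,"z":0,"ax":0,"ay":0,"az":-0.6},{"claw":1.5,"x":0.45,"y":0,"z":0,"ax":0,"ay":0,"az":-0.6},{"claw":1.5,"x":0.45,"y":0,"z":0,"ax":0,"ay":0,"az":-0.6}]' 8; python3 - <<'E'
from h import *
for n in("side","wrist"):
    c=robot.camera(n); cv2.imwrite(f"pics/{n}13.png",c["img"])
    if n=="side": zoom(c["img"],190,310,240,420,4.4,"pics/side13z.png")
E
```

```text
time_s: 22.15
eef_pos: [0.5504, 0.0227, 0.2304]
ee_rot: [0.718, 0.696, 0.0, 0.0]
force: [-0.5, 0.1, 0.5]
opening: 0.16
```

View pics/wrist13.png

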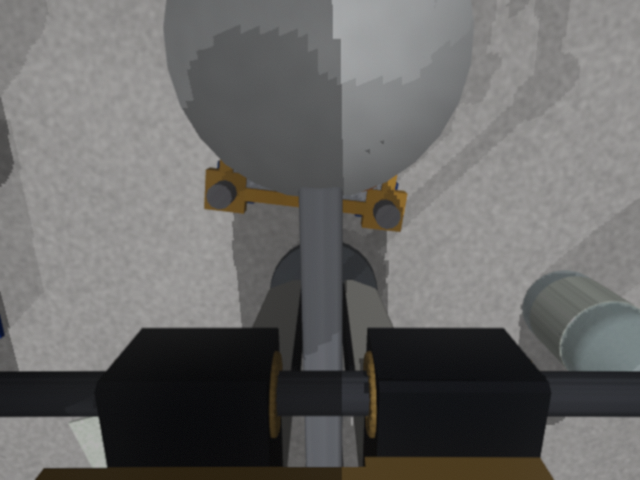

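View pics/side13z.png

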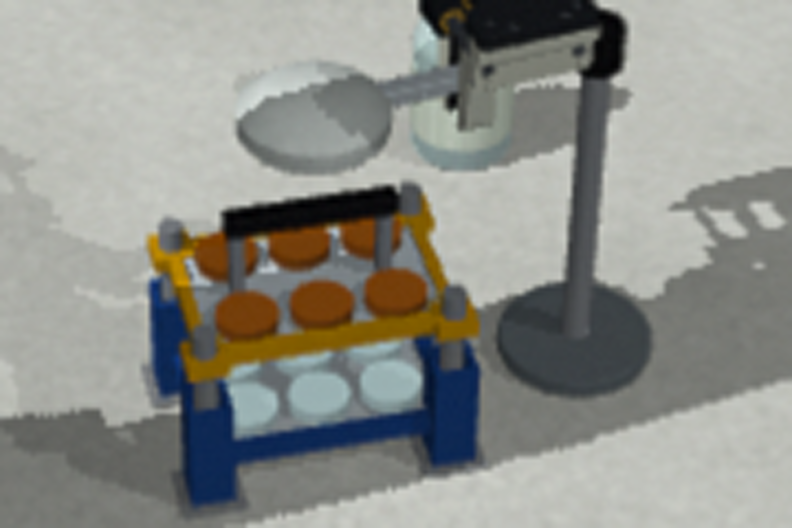

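```bash
python3 - <<'E'
from h import *
s=robot.camera("side");w=robot.camera("wrist")
print("bar",[onz(w,c,r,.2435).round(4) for c,r in((321,192),(321.5,330))], robot.get_state()["eef_pos"])
def dome(x,y):
    P=[]
    for z,r in((.222,.040),(.227,.045),(.232,.045),(.24,.038),(.247,.025),(.252,.008)):
        for a in np.linspace(0,2*np.pi,60): P.append((x+r*np.cos(a),y+r*np.sin(a),z))
    return np.array(P)
def bb(x,y):
    p=(proj(s,dome(x,y))-[240,190])*4.4; return np.r_[p.min(0),p.max(0)]
for obs in((237,62,392,173),(242,72,400,183)):
  r=least_squares(lambda q:bb(*q)-np.array(obs),[.453,.02],diff_step=1e-3);print(r.x.round(4),r.fun.round(1))
for z in(.222,.23,.237):
    l=onz(w,164,30,z);r=onz(w,473,30,z);print(z,((l+r)/2).round(4))
q,_=fit([(w,[(.075,-.05,.13),(.075,.05,.13)],[(221,192),(386.5,212)])],[.453,.024,-.15]);print("tier",q.round(4))
E
```

```text
bar [array([0.4978, 0.0238, 0.2435]), array([0.5462, 0.0224, 0.2435])] [0.55031793 0.02261432 0.23030678]
[0.4566 0.0232] [-1.4  1.8  1.4 -1.8]
[0.4564 0.0131] [-0.3  1.4  0.3 -1.3]
0.222 [0.4479 0.0245 0.222 ]
0.23 [0.4492 0.0246 0.23  ]
0.237 [0.4503 0.0246 0.237 ]
tier [ 0.4507  0.0242 -0.1525]
```

```bash
python3 -m creep '[{"claw":1.5,"x":-0.1,"y":0,"z":0,"ax":0,"ay":0,"az":0},{"claw":1.5,"x":-0.1,"y":0,"z":0,"ax":0,"ay":0,"az":0},{"claw":1.5,"x":-0.1,"y":0,"z":0,"ax":0,"ay":0,"az":0},{"claw":5,"x":-0.05,"y":0,"z":0,"ax":0,"ay":0,"az":0},{"claw":5,"x":-0.05,"y":0,"z":0,"ax":0,"ay":0,"az":0},{"claw":5,"x":-0.05,"y":0,"z":0,"ax":0,"ay":0,"az":0},{"claw":5,"x":-0.05,"y":0,"z":0,"ax":0,"ay":0,"az":0},{"claw":5,"x":-0.05,"y":0,"z":-2,"ax":0,"ay":0,"az":0},{"claw":5,"x":-0.05,"y":0,"z":-6,"ax":0,"ay":0,"az":0},{"claw":5,"x":-0.05,"y":0,"z":-12,"ax":0,"ay":0,"az":0}]' 8
python3 -m creep '[{"claw":6,"x":0,"y":0,"z":-3,"ax":0,"ay":0,"az":0},{"claw":6,"x":2,"y":1,"z":-4,"ax":0,"ay":0,"az":0},{"claw":6,"x":6,"y":3,"z":-4,"ax":0,"ay":0,"az":0},{"claw":6,"x":10,"y":5,"z":-4,"ax":0,"ay":0,"az":0},{"claw":6,"x":14,"y":7,"z":-4,"ax":0,"ay":0,"az":0},{"claw":6,"x":18,"y":8,"z":-4,"ax":0,"ay":0,"az":0},{"claw":6,"x":20,"y":8,"z":-4,"ax":0,"ay":0,"az":0},{"claw":6,"x":20,"y":8,"z":-4,"ax":0,"ay":0,"az":0},{"claw":6,"x":20,"y":8,"z":-4,"ax":0,"ay":0,"az":0},{"claw":6,"x":20,"y":8,"z":-4,"ax":0,"ay":0,"az":0}]' 8; python3 - <<'E'
from h import *
for n in("side","wrist","scene"):
    c=robot.camera(n); cv2.imwrite(f"pics/{n}14.png",c["img"])
    if n=="side": zoom(c["img"],190,310,240,420,4.4,"pics/side14z.png")
    if n=="scene": zoom(c["img"],180,330,260,440,4.4,"pics/scene14z.png")
E
```

```text
time_s: 23.6
eef_pos: [0.5495, 0.0219, 0.3504]
ee_rot: [0.718, 0.696, -0.001, -0.001]
force: [0.7, -0.3, 0.4]
opening: 0.537
time_s: 24.85
eef_pos: [0.6367, 0.2176, 0.3907]
ee_rot: [0.719, 0.695, -0.0, 0.0]
force: [-0.2, -0.2, 0.4]
opening: 0.645
```

View pics/wrist14.png

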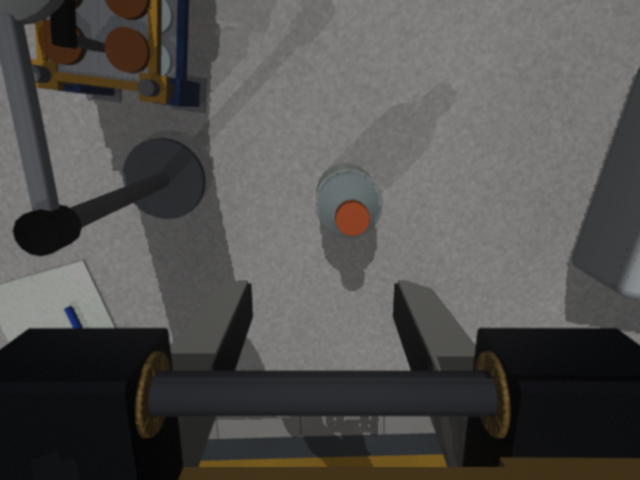

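View pics/side14z.png

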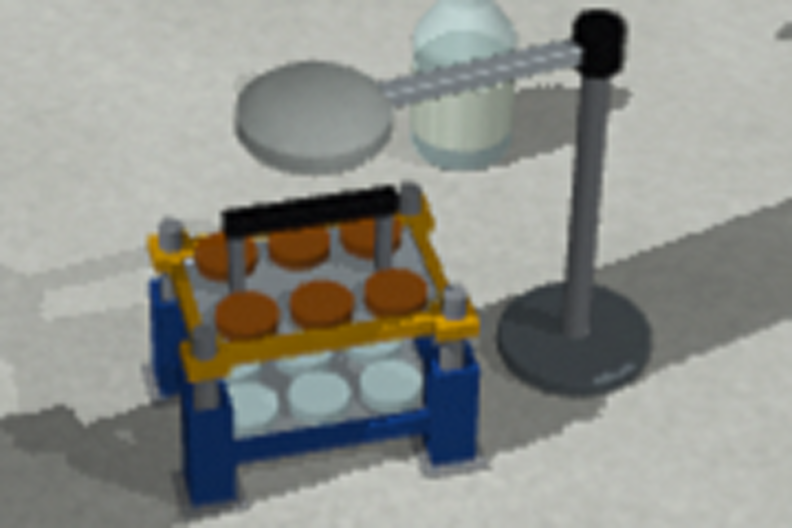

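View pics/scene14z.png

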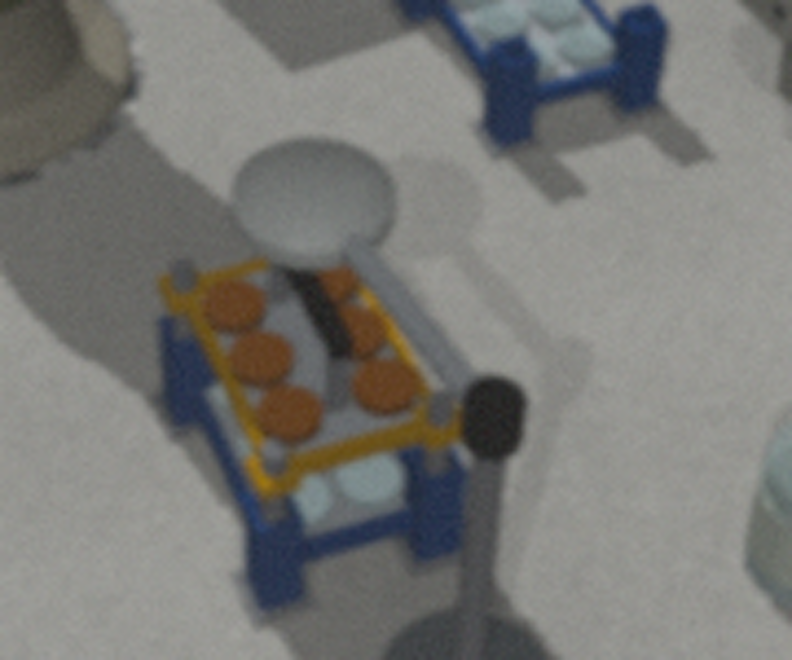

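```bash
python3 - <<'E'
from h import *
s=robot.camera("side");sc=robot.camera("scene")
def dome(x,y):
    return np.array([(x+r*np.cos(a),y+r*np.sin(a),z) for z,r in((.222,.040),(.227,.045),(.232,.045),(.24,.038),(.247,.025),(.252,.008)) for a in np.linspace(0,2*np.pi,60)])
def bb(c,o,q):
    p=(proj(c,dome(*q))-o)*4.4; return np.r_[p.min(0),p.max(0)]
for n,c,o,obs in(("side",s,[240,190],(236,62,393,173)),("scene",sc,[260,180],(232,137,397,268))):
    r=least_squares(lambda q:bb(c,o,q)-np.array(obs),[.453,.02],diff_step=1e-3);print(n,r.x.round(4),r.fun.round(1))
s2=robot.camera("scene")
fc=lambda L:[(260+x/4.4,180+y/4.4) for x,y in L]
q,r=fit([(sc,[(-.075,-.05,.13),(.075,-.05,.13),(.075,.05,.13)],fc([(183,267),(274,447),(441,395)]))],[.453,.024,-.15]);print("tier scene",q.round(4),r.round(1).tolist())
fs=lambda L:[(240+x/4.4,190+y/4.4) for x,y in L]
q,r=fit([(s,[(-.075,.05,.13),(.075,.05,.13),(-.075,-.05,.13),(.075,-.05,.13)],fs([(171,223),(410,188),(205,330),(455,290)]))],[.453,.024,-.15]);print("tier side",q.round(4),r.round(1).tolist())
print(robot.get_state()["time_s"])
E
```

```text
side [0.4565 0.0232] [-0.4  1.8  0.4 -1.7]
scene [0.4541 0.0284] [-0.6  3.7  0.6 -3.4]
tier scene [ 0.4539  0.0255 -0.1439] [[-0.3, -0.4], [0.1, 0.0], [0.2, 0.3]]
tier side [ 0.4531  0.0199 -0.1514] [[-0.2, 0.0], [0.1, -0.2], [-0.1, 0.0], [0.2, 0.1]]
25.15
```

```bash
python3 - <<'E'
from cell import robot
print(robot.job_done()); print(robot.get_state()["force"])
E
```

```text
the job is handed in; nothing more can be done
None
the job is handed in; nothing more can be done
```

The yellow frame is stacked on the right-hand blue frame and the lamp head is over it. I handed the job in at about 25 s of the 62 s allowed.

- **Frame:** I gripped it by the handle and lowered it until it hit a hard stop at the expected home height (TCP z 0.168 m, about 24 N of push). Then I eased off and let go. The post tops show level and within about 1 mm of their seated positions.
- **Lamp:** I swung the arm round with the fingers either side of its bar, opened them, and moved away. The gripper was clear of everything at the end.
- **Centring:** In the last pictures the head is about 3 mm to the robot's left of the frame's centre in both fixed cameras. The wrist camera put it at about 1 mm before a last small nudge back, so the cameras disagree slightly. The side camera also shows about 3 mm too far from the robot. I left it there because the calibration is only good to about 2 mm.
- **Other items:** No move came near the bottle, jar or tub. I did not measure their positions again at the end.
- **Errors along the way:** My first two move calls were refused for missing keys, and nothing moved.

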